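Push a controller up the test dock onto its sprung stop

TASK

Pick up the panel temperature controller, set it down on the flat entry of the ramp dock between the guide rails, display end towards the entry, and let go. Then push it from behind up the ramp and in under the clear cover until it presses the sprung stop in by about half its stroke, without driving it hard against its end, and ease off so that the controller stays resting against the stop. Leave the other things alone.

Things in the scene. Friction and masses are not known exactly. Their poses are not given: they have to be found in the camera images.
- controller: Panel temperature controller to be docked: a black box with a light grey bezel and display at one end, 93 x 48 x 48 mm, about 0.2 to 0.33 kg. Origin: centre of its underside. x along its 93 mm length, display end at x = -46 mm, back end at x = +47 mm; y across, z up.
- display (a point): Middle of the controller's display face (at its x = -46 mm, 24 mm above its underside).
- dock: Ramp dock, fixed, aluminium on a dark steel base plate 372 x 92 mm. Origin: middle of the entry edge of the base plate, on the worktop; x runs from the entry along the dock towards the stop, y across, z up. A channel 56 mm wide between guide rails (7 mm thick, 10 mm above the floor) runs over a flat entry (x = 0 to 120 mm, 12 mm above the worktop) and then up a ramp of 9 degrees.
- entry (a point): Point on the flat entry floor where the centre of the controller's underside should be set down: 62 mm from the entry edge, on the centre line, 12 mm above the worktop. The guide rails are left out from 34 mm before to 34 mm beyond it, to give the fingers room.
- ramp_foot (a point): Foot of the ramp: centre line, 120 mm from the entry edge, 12 mm above the worktop. From here the surface rises at 9 degrees for 235 mm. Friction holds the controller anywhere on the ramp; pushing it freely takes about 1 to 4 N. Once it meets the stop, friction eats up to 40 per cent of the further push.
- cover (a point): Middle of the upper front edge of the clear cover over the upper ramp, 130 mm up the slope from the ramp's foot. The cover reaches 65 mm on from here, underside 56 mm and top 60 mm above the ramp surface, on grey cheeks 80 mm apart overall. The docked controller's display end stays outside, 20 mm or more before this edge.
- stop_head: Stop at the top of the ramp, part of the dock: a grey block 22 x 60 x 50 mm with a clamped steel sleeve that carries a round, rubber-faced sprung plunger, 26 mm across, facing down the slope (the sprung stop). Origin: a point on the ramp surface, 145 mm up the slope from the ramp's foot and 62 mm before the block's middle; x points up the slope, y across. Over 12 N harms the stop.
- stop_near (a point): Point on the plunger's axis, 26 mm above the ramp. The plunger's face stands 0 to 44 mm up the slope from here: it differs each time and is not given. Damped spring, 1.6 N per mm; stroke 7 mm, then hard (11 N). Eased off slowly, the plunger pushes the controller back a few mm until friction holds it, still touching; let go suddenly it may lose touch.
- coil: Bystander: black and grey solenoid coil, 42 x 52 x 45 mm; origin at the centre of its underside.
- sensor: Bystander: black fork sensor, 30 x 117 x 26 mm, long along y; origin near the centre of its underside.
- gauge: Bystander: small pressure gauge lying on its back, 72 x 53 x 28 mm; origin near the centre of its underside.
- sealed_cup: Bystander: sealed sample cup, 68 mm across, 57 mm high; origin at the centre of its underside.
There are look-alikes about, which are no part of the job. What is meant by the controller is not purple, and is the larger of those in its own colour.

How it is judged (in metres and radians):
On the way, in this order (a step that is already met when the one before it is completed fails the run):
1. the controller stands on the flat entry between the rails, display end towards the entry, let go (x of controller in the frame of dock between 0.042 and 0.084 m and y of controller in the frame of dock between -0.008 and 0.008 m and z of controller in the frame of dock between 0.008 and 0.018 m and angle between the x axis of controller and the x axis of dock, either way round below 0.15 rad and x of display in the frame of dock below 0.045 m and contact force between controller and the fingers below 0.1 N and linear speed of controller below 0.02 m/s), for 0.2 s.
2. the controller, on the ramp, presses the sprung stop in with at least 3.5 N (about 2 mm) (contact force between controller and stop_head above 3.5 N and x of controller in the frame of dock above 0.19 m), for 0.2 s.
At the end, for the whole second after the job is handed in: The controller lies flat on the ramp between the rails (within 8 mm sideways, 0.1 rad), display end outside the cover facing the entry, its back end touching the sprung stop (more than 0.05 N), at rest and released (contact force between controller and stop_head above 0.05 N and x of controller in the frame of stop_head between -0.052 and 0.01 m and y of controller in the frame of stop_head between -0.008 and 0.008 m and z of controller in the frame of stop_head between -0.004 and 0.004 m and angle between the x axis of controller and the x axis of stop_head, either way round below 0.1 rad and x of display in the frame of stop_head below -0.03 m and angle between the z axis of controller and the z axis of stop_head, either way round below 0.06 rad and linear speed of controller below 0.01 m/s and contact force between controller and the arm below 0.05 N and contact force between controller and the fingers below 0.05 N).
It fails at once if the sprung stop is rammed: more than 12 N between the controller and the stop (contact force between controller and stop_head above 12 N).
It fails at once if the controller is tipped by more than 0.6 rad (angle between controller's own z axis and vertical above 0.6 rad).
It fails at once if a bystander is moved by more than 25 mm (distance of any of coil, sensor, gauge, sealed_cup from where it was at the start of the episode above 0.025 m).
It also fails if it takes over 72 s, if anything falls off the work surface, if the arm or the gripper's body presses on something with over 40 N, if the wrist force passes 120 N, or if a joint passes its speed limit or range.

ROBOT

A 7-joint arm with a two-finger parallel gripper is mounted at the origin on a cart in front of the work surface, level with it; the furniture and walls round the work are solid. World frame = base frame: x ahead of the robot, y to its left, z up, the work surface at z = 0. Lengths are in m, angles in degrees, forces in N, time in s.
With the tool pointing down it reaches from about 0.425 to 0.875 m from the base axis. Payload 9.9 kg.
Tool frame: the origin (TCP) lies midway between the tips of the shut fingers; the grasp point (between the pads) lies 19 mm behind it (grasp_offset is the distance from the TCP to the grasp point, in m); z points along the fingers, y is the line along which they close (so a half turn about z gives the same grasp; the last joint's range is limited). The gripper opens to 85 mm and grips with 20 to 120 N. Pads are 22 mm wide; open, the fingers measure 114 mm over their backs; the gripper's body (76 mm by 85 mm) begins 54 mm behind the grasp point. The pads swing forward as they close: fully open they stand 13 mm farther back than shut.
Start: joints at [67.563, 32.985, 1.427, 82.34, -0.859, 64.687, -3.237], TCP at [0.205, -0.643, 0.198] pointing down, gripper open.
Joint ranges: [-157.87, 157.87], [-19.46, 123.44], [-87.15, 90], [11.01, 140.99], [-62.26, 242.26], [9.8, 113.94], [-161.44, 161.44]. Speed limits (degrees/s): [127.2, 127.2, 172.46, 172.46, 180, 180, 180].

INTERFACE

Orientations are given as a 3x3 rotation matrix whose columns are the frame's x, y, z axes.
In Python, from workcell import state, read_camera, job_done, grasp_offset gives the robot as it stands.
- The arm moves only by the tool play_rows, never from a script. Its argument "increments" is a list of rows, each a list of 7 numbers: the turn, a rotation vector about the tool's x, y, z in degrees, then the shift along the tool's x, y, z in cm, then the opening, from 0 (shut) to 1 (fully open). A call has 1 to 10 rows; each row shifts and turns the commanded pose from where the row before left it, along the tool's axes as they then stand; what a row does not reach is not made up. A row lasts 1/8 s, in which the tool goes at most 62.5 mm and 10.7 degrees, less where a joint would pass 70% of its speed; a pose out of reach is approached as far as the arm can. A call with a gripper value outside its range is refused whole. The fingers move at their own pace and stop on an object; "newtons" is the grip in N (left out, the last holds). Time passes only in rows, so rows that do not move let the fingers close. It gives the time, the measured TCP pose, the force, the opening and the grip force at its end, in the units of the state.
- state(): the state, without advancing time (a new reading comes with each control period).
- read_camera(name): name is "scene" or "top"; returns a dict with "image" (420x560x3 uint8, red, green, blue), "vfov" (degrees; the focal length in pixels is half the picture's height over the tangent of half this angle, whatever the lens; pixels are square), "cx", "cy" (the principal point, pixels), "R" (3x3) and "t" (3): a world point X has camera coordinates R X + t. Camera axes: x right, y down, z forward; pixel columns grow to the right and rows downward; lengths in m; the calibration is good to about 2 mm. A picture is of the moment at which its call begins. There is no depth.
- job_done(): hands the job in; it is judged then, once.
The state is a dict: "time_s": time; "qpos": joint angles; "joint_velocities": joint speeds; "tau": joint torques, N m; "ee_pos": TCP position; "eef_rot": TCP orientation; "ft_force": force on the tool from outside, world axes, zero at the start; "torque": the same for the moment, N m; "opening": finger opening in m; "finger_force": force on a finger pad.
Only numpy, scipy, OpenCV 4.12 (cv2) and the standard library are available. Lean on these libraries where they do the work, as an engineer would, in place of code of your own. Each camera call takes 0.05 s, during which the arm holds its last target. There are 200 camera calls.

## Working session

There is one attempt and no reset: what is moved stays moved. The work goes in short steps, Python scripts to look and compute and a tool call to move; the robot and the scene stay as the last step left them, time stands still between calls to the robot, and variables do not carry over. Pictures are saved under pics/ and viewed, at most 10 in all, crops included, and the job is handed in when it is done.

Besides the shell and the picture viewer there is one more tool, called after ">>>" as name(argument=value, ...) on one line, values as JSON. play_rows: Moves the arm, as the interface text tells. Its arguments: {"type":"object","properties":{"increments":{"type":"array"},"newtons":{"type":"number"}},"required":["increments"]}

```bash
mkdir -p pics; cat > h.py <<'E'
import numpy as np, cv2
from workcell import state, read_camera, job_done, grasp_offset
def cam(n):
    c=read_camera(n); f=210/np.tan(np.radians(c["vfov"]/2)); return c,f
def save(n,fn,crop=None,s=1):
    c,f=cam(n); im=c["image"][...,::-1]
    if crop: x0,y0,x1,y1=crop; im=im[y0:y1,x0:x1]
    cv2.imwrite("pics/"+fn,cv2.resize(im,None,fx=s,fy=s,interpolation=cv2.INTER_CUBIC)); np.savez("cal_"+n,f=f,c=[c["cx"],c["cy"]],R=c["R"],t=c["t"])
def ray(n,uv):
    k=np.load(f"cal_{n}.npz"); d=np.append((np.array(uv)-k["c"])/k["f"],1); R=k["R"]; return -R.T@k["t"], R.T@d
def at_z(n,uv,z):
    o,d=ray(n,uv); return o+d*(z-o[2])/d[2]
def tri(uvs,uvt):
    o1,d1=ray("scene",uvs); o2,d2=ray("top",uvt)
    s=np.linalg.lstsq(np.c_[d1,-d2],o2-o1,rcond=None)[0]; a=o1+d1*s[0]; b=o2+d2*s[1]
    return (a+b)/2, np.linalg.norm(a-b)
def proj(n,X):
    k=np.load(f"cal_{n}.npz"); p=k["R"]@np.array(X)+k["t"]; return k["f"]*p[:2]/p[2]+k["c"]
E
python3 - <<'E'
from h import *
np.set_printoptions(precision=4,suppress=True)
save("scene","s1.png",s=1.42); save("top","t1.png",s=1.42)
print(state(),grasp_offset)
for n in("scene","top"):
    k=np.load(f"cal_{n}.npz"); print(n,k["f"],k["c"],-k["R"].T@k["t"],k["R"])
E
```

```text
{'time_s': 0.1, 'qpos': array([67.5634, 33.0253,  1.4225, 82.3805, -0.8581, 64.6877, -3.2377]), 'joint_velocities': array([ 0.01  , -0.0719, -0.0323, -0.134 ,  0.0556, -0.0604, -0.0213]), 'tau': array([  0.0046, -76.7304,   2.2572, -28.6607,   0.0157,   0.0087,
         0.    ]), 'ee_pos': array([ 0.2044, -0.6428,  0.1975]), 'eef_rot': array([[ 0.953 ,  0.303 , -0.0005],
       [ 0.303 , -0.953 ,  0.0014],
       [-0.0001, -0.0014, -1.    ]]), 'ft_force': array([ 0.5954, -0.0931, -0.1382]), 'torque': array([-0.0514,  0.0693,  0.0548]), 'finger_force': 0.0, 'opening': 0.08556450390710897} 0.0187
scene 463.400337264504 [280.1226 214.5608] [-0.0276  0.5833  0.8405] [[-0.7263 -0.6873  0.0016]
 [-0.4442  0.4676 -0.7642]
 [ 0.5245 -0.5558 -0.6449]]
top 516.4643513648565 [279.2246 211.0688] [ 0.3852 -0.0819  1.3566] [[ 0.0023 -0.9999  0.0163]
 [-0.9872 -0.0049 -0.1592]
 [ 0.1593 -0.0157 -0.9871]]
```

View pics/s1.png

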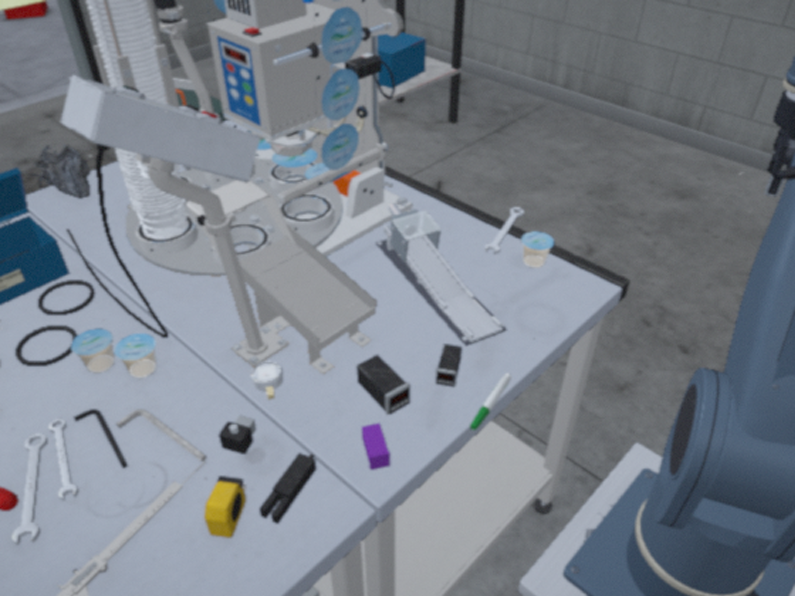

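View pics/t1.png

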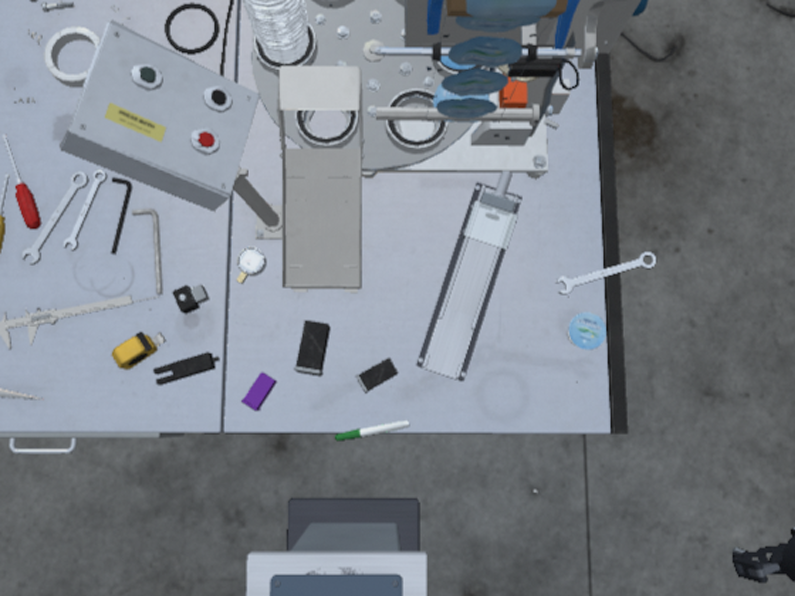

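Candidates in the top view: the larger black box at (312,347), the small black box at (377,375), and the purple box at (259,391). The larger black box is the controller, because it isn't purple and is the bigger of the two black ones. The dock runs from its entry at (442,375) to the stop at (503,190). I'll confirm this in enlarged crops.

```bash
python3 - <<'E'
from h import *
save("top","t2.png",(190,110,390,280),4 -.5+.0); save("scene","s2.png",(235,140,375,300),4-.3)
E
```

```text
(no output)
```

View pics/t2.png

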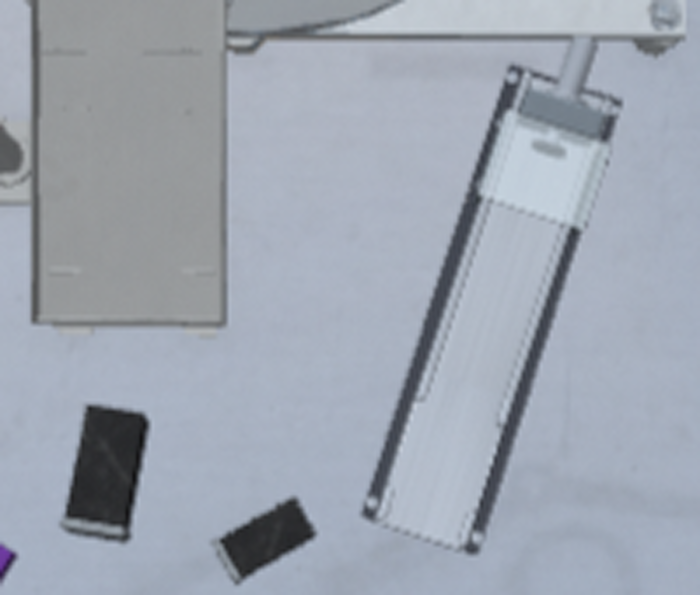

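View pics/s2.png

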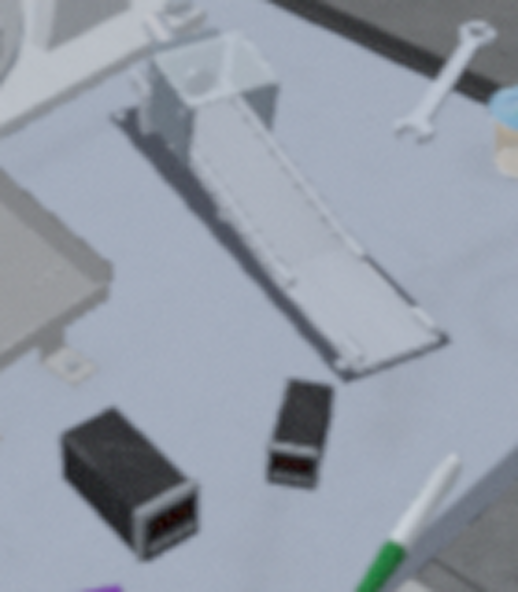

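```bash
python3 - <<'E'
from h import *
np.set_printoptions(precision=4,suppress=True)
T=lambda u,v:((u+.5)/3.5-.5+190,(v+.5)/3.5-.5+110)
S=lambda u,v:((u+.5)/3.7-.5+235,(v+.5)/3.7-.5+140)
P={"fl":((140,517),(64,522)),"fr":((197,485),(129,534)),"bl":((62,437),(87,405)),"br":((112,408),(147,416)),
"eL":((343,379),(367,518)),"eR":((448,342),(473,552)),"farL":((113,117),(510,68)),
"covL":((190,107),(478,190)),"covR":((279,82),(581,228))}
for k,(s,t) in P.items(): print(k,*tri(S(*s),T(*t)))
a=at_z("top",T(367,518),.004);b=at_z("top",T(473,552),.004);c=at_z("top",T(510,68),.004);d=at_z("top",T(621,102),.004)
print(a,b,c,d,np.linalg.norm(a-b),np.linalg.norm(a-c))
E
```

```text
fl [0.4736 0.0771 0.0461] 7.773084960373089e-05
fr [0.4664 0.0311 0.044 ] 0.0026898174265344316
bl [0.5587 0.0623 0.0457] 0.000631478203178798
br [0.5525 0.0198 0.0453] 0.0035325224710407435
eL [ 0.4827 -0.1419  0.0056] 0.00629398480446566
eR [ 0.455  -0.2227  0.0056] 0.0003176180274285658
farL [ 0.8296 -0.2559  0.0066] 0.0007195639466767662
covL [ 0.7098 -0.2208  0.0912] 0.0016815758731251833
covR [ 0.6825 -0.2945  0.091 ] 0.0009657324255026858
[ 0.4802 -0.1437  0.004 ] [ 0.4552 -0.2227  0.004 ] [ 0.8308 -0.256   0.004 ] [ 0.804  -0.3421  0.004 ] 0.08293887286394995 0.368131533060161
```

```bash
cat >> h.py <<'E'
def pose(p): 
    c,s=np.cos(p[2]),np.sin(p[2]); return np.array([[c,-s,0],[s,c,0],[0,0,1]]),np.array([p[0],p[1],0])
def fit(pts,p0):
    from scipy.optimize import least_squares
    g=lambda p:np.concatenate([proj(n,pose(p)[0]@np.array(X)+pose(p)[1])-uv for n,X,uv in pts])
    return least_squares(g,p0,loss="soft_l1")
c9,s9=np.cos(np.radians(9)),np.sin(np.radians(9))
def ramp(s,y,h): return [.12+s*c9-h*s9,y,.012+s*s9+h*c9]
E
python3 - <<'E'
from h import *
np.set_printoptions(precision=4,suppress=True)
T=lambda u,v:np.array(((u+.5)/3.5-.5+190,(v+.5)/3.5-.5+110))
S=lambda u,v:np.array(((u+.5)/3.7-.5+235,(v+.5)/3.7-.5+140))
c=[(n,X,f(*uv)) for n,f,X,uv in [("scene",S,[-.046,.024,.048],(140,517)),("scene",S,[-.046,-.024,.048],(197,485)),("scene",S,[.047,.024,.048],(62,437)),("scene",S,[.047,-.024,.048],(112,408)),
("top",T,[-.046,.024,.048],(64,522)),("top",T,[-.046,-.024,.048],(129,534)),("top",T,[.047,.024,.048],(87,405)),("top",T,[.047,-.024,.048],(147,416))]]
d=[(n,X,f(*uv)) for n,f,X,uv in [("top",T,ramp(.13,.04,.06),(478,190)),("top",T,ramp(.13,-.04,.06),(581,228)),("top",T,[.096,.028,.022],(424,401)),("top",T,[.096,-.028,.022],(498,424)),
("top",T,[0,.046,.004],(367,518)),("top",T,[0,-.046,.004],(473,552)),("top",T,[.372,.046,.004],(510,67)),("top",T,[.372,-.046,.004],(621,102)),
("scene",S,ramp(.13,.04,.06),(190,107)),("scene",S,ramp(.13,-.04,.06),(279,82)),("scene",S,[0,.046,.002],(343,380)),("scene",S,[0,-.046,.002],(449,342))]]
rc=fit(c,[.51,.05,-.17]); rd=fit(d,[.468,-.183,-.318])
for r in(rc,rd): print(r.x,np.degrees(r.x[2])); print(r.fun.reshape(-1,2)*3.6)
np.save("poses.npy",[rc.x,rd.x])
# overlay
box=lambda x0,x1,y,z0,z1:[[[x,Y,z] for x,Y in((x0,-y),(x0,y),(x1,y),(x1,-y))] for z in(z0,z1)]
L=[(rd.x,q,(0,0,255)) for q in box(0,.372,.046,0,.004)]+[(rd.x,[ramp(.13,.04,.06),ramp(.13,-.04,.06),ramp(.195,-.04,.06),ramp(.195,.04,.06)],(0,255,0)),(rd.x,[[.096,.028,.022],ramp(0,.028,.01),ramp(.13,.028,.01),ramp(.13,-.028,.01),ramp(0,-.028,.01),[.096,-.028,.022]],(255,0,0))]+[(rc.x,q,(0,255,255)) for q in box(-.046,.047,.024,0,.048)]
ims=[]
for n,(x0,y0,x1,y1) in(("top",(200,110,380,280)),("scene",(240,140,360,300))):
    im=cam(n)[0]["image"][y0:y1,x0:x1,::-1]; s=600/(y1-y0)*.99; im=cv2.resize(im,None,fx=s,fy=s,interpolation=cv2.INTER_CUBIC)
    for p,q,col in L:
        R,t=pose(p); uv=np.array([((proj(n,R@np.array(X)+t)+.5-[x0,y0])*s) for X in q]); cv2.polylines(im,[np.int32(uv*8)],True,col,1,cv2.LINE_AA,3)
    ims.append(im[:590])
o=np.hstack(ims); o=cv2.resize(o,None,fx=800/o.shape[1],fy=800/o.shape[1]); cv2.imwrite("pics/ov.png",o)
E
```

```text
[ 0.5121  0.0481 -0.1534] -8.791856548450859
[[ 1.6982  2.1951]
 [ 5.6374 -0.9615]
 [-6.8446 -3.3091]
 [ 2.6401 -6.025 ]
 [-2.9044  4.5304]
 [-2.1586  2.9176]
 [-3.2738 -5.0482]
 [ 1.8594 -5.7954]]
[ 0.468  -0.1823 -0.3202] -18.346858937793407
[[-0.8864  3.9908]
 [ 2.0899  0.6506]
 [ 0.5397 -2.3716]
 [-2.0608 -1.5676]
 [-6.8623 -3.15  ]
 [ 4.5309  2.2883]
 [-0.4152 -5.0529]
 [ 1.2158 -3.3864]
 [ 0.0587  1.127 ]
 [ 0.5036 -1.1911]
 [ 1.4833  5.6405]
 [ 2.5331  2.2415]]
```

View pics/ov.png

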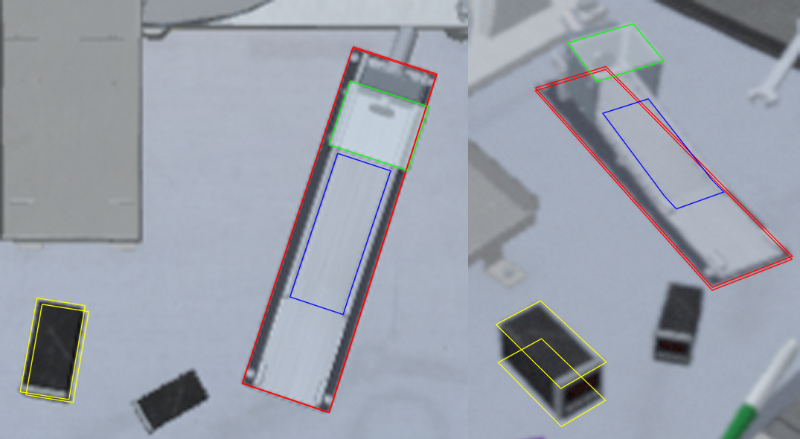

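The overlay fits: the model boxes match the dock and controller to within about 1 px. The controller is at (0.512, 0.048) with yaw -8.8°, and the dock entry is at (0.468, -0.182) with yaw -18.3°. The display already faces the robot, so the controller needs only about 9.5° of turn. Next I turn the tool and move over it.

>>> play_rows(increments=[[0,0,8.8,0,0,0,1],[0,0,8.8,0,0,0,1],[0,0,8.8,0,0,0,1],[0,0,0,1.3,-4.86,0,1],[0,0,0,1.3,-4.86,0,1],[0,0,0,1.3,-4.86,0,1],[0,0,0,1.3,-4.86,0,1],[0,0,0,1.3,-4.86,0,1],[0,0,0,1.3,-4.86,0,1],[0,0,0,1.3,-4.86,0,1]], newtons=40)

```text
time_s: 1.55
ee_pos: [0.3469, -0.3194, 0.1984]
eef_rot: [[0.988, -0.152, 0.001], [-0.152, -0.988, -0.0], [0.001, 0.0, -1.0]]
ft_force: [1.0, 0.6, -0.0]
opening: 0.0855
finger_force: 0.0
```

>>> play_rows(increments=[[0,0,0,1.3,-4.86,0,1],[0,0,0,1.3,-4.86,0,1],[0,0,0,1.3,-4.86,0,1],[0,0,0,1.3,-4.86,0,1],[0,0,0,1.3,-4.86,0,1],[0,0,0,1.3,-4.86,0,1],[0,0,0,1.3,-4.86,0,1],[0,0,0,1.3,-4.86,0,1],[0,0,0,0,0,0,1],[0,0,0,0,0,0,1]])

```text
time_s: 2.8
ee_pos: [0.508, 0.047, 0.1981]
eef_rot: [[0.988, -0.152, -0.001], [-0.152, -0.988, -0.001], [-0.0, 0.001, -1.0]]
ft_force: [-0.7, -1.2, -0.4]
opening: 0.0855
finger_force: 0.0
```

```bash
python3 - <<'E'
from h import *
np.set_printoptions(precision=4,suppress=True)
s=state(); print(s["ee_pos"],s["eef_rot"],s["ft_force"])
T=lambda u,v:np.array(((u+.5)/3.5-.5+190,(v+.5)/3.5-.5+110))
R,t=pose(np.load("poses.npy")[1])
for s_ in np.arange(.145,.2,.01):print(s_,(proj("top",R@np.array(ramp(s_,0,.026))+t)+.5-[190,110])*3.5)
E
```

```text
[0.508  0.047  0.1981] [[ 0.9883 -0.1523 -0.0005]
 [-0.1523 -0.9883 -0.0005]
 [-0.0004  0.0006 -1.    ]] [-0.7    -1.168  -0.3504]
0.145 [532.9713 196.6244]
0.155 [537.2457 183.7736]
0.165 [541.52   170.9227]
0.17500000000000002 [545.7944 158.0718]
0.18500000000000003 [550.0688 145.2208]
0.19500000000000003 [554.3433 132.3698]
```

>>> play_rows(increments=[[0,0,0,0.1,0,4,1],[0,0,0,0,0,4,1],[0,0,0,0,0,4,1],[0,0,0,0,0,3.2,1],[0,0,0,0,0,1.5,1],[0,0,0,0,0,1.5,1],[0,0,0,0,0,0,1]])

```text
time_s: 3.68
ee_pos: [0.5091, 0.047, 0.0159]
eef_rot: [[0.988, -0.153, -0.001], [-0.153, -0.988, -0.0], [-0.001, 0.0, -1.0]]
ft_force: [0.1, -0.7, -0.2]
opening: 0.0853
finger_force: 0.0
```

>>> play_rows(increments=[[0,0,0,0,0,0,0.5],[0,0,0,0,0,0,0.4],[0,0,0,0,0,0,0.4],[0,0,0,0,0,0,0.4],[0,0,0,0,0,0,0.3],[0,0,0,0,0,0,0.3]])

```text
time_s: 4.42
ee_pos: [0.5093, 0.0474, 0.0162]
eef_rot: [[0.988, -0.152, 0.0], [-0.152, -0.988, 0.0], [0.0, -0.0, -1.0]]
ft_force: [0.2, -0.1, 0.0]
opening: 0.0257
finger_force: 0.0
```

```bash
python3 - <<'E'
from h import *
save("scene","s3.png",(205,190,365,310),5)
E
```

```text
(no output)
```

View pics/s3.png

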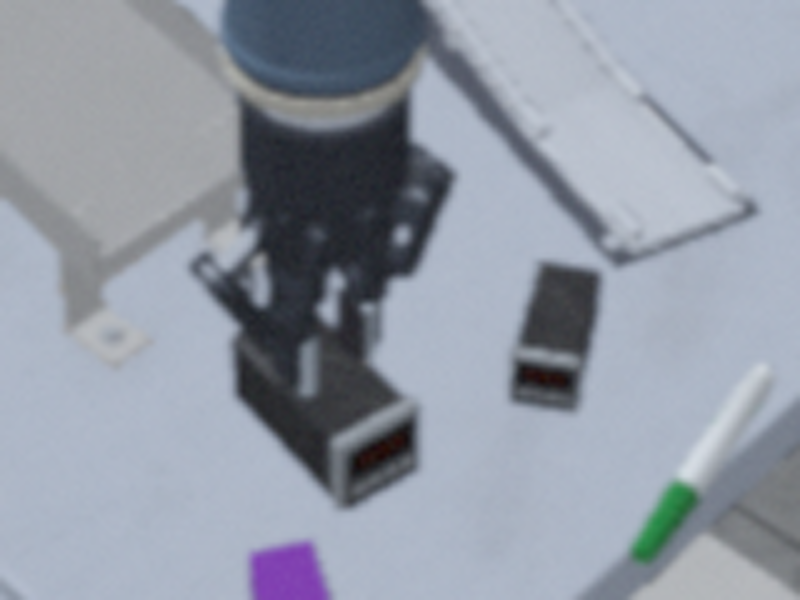

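The picture shows the controller unmoved, with its front top corners at (332,440) and (418,402). The fingers closed without gripping and their tips appear around (308,390), over its top. I'll check the robot's projection against the picture.

```bash
python3 - <<'E'
from h import *
np.set_printoptions(precision=4,suppress=True)
s=state(); p=s["ee_pos"]; R=s["eef_rot"]; print(p,s["opening"],s["qpos"])
for n in("scene","top"):
    c,f=cam(n); k=np.load(f"cal_{n}.npz"); print(n,abs(c["R"]-k["R"]).max(),abs(c["t"]-k["t"]).max())
for dz in(0,.02,.04,.06,.073):
  for dy in(-.013,.013):
    print(dz,dy,(proj("scene",p+R@[0,dy,-dz])+.5-[205,190])*5)
save("top","t3.png",(190,190,310,280),6.6)
E
```

```text
[0.5093 0.0473 0.0162] 0.025563000292651357 [  -8.1676   33.5801   -3.5373  118.2179    4.1261   28.3166 -113.5156]
scene 0.0 0.0
top 0.0 0.0
0 -0.013 [308.4428 431.3399]
0 0.013 [351.8    406.7282]
0.02 -0.013 [307.6875 402.5274]
0.02 0.013 [351.5595 377.9467]
0.04 -0.013 [306.9142 373.0263]
0.04 0.013 [351.3133 348.4849]
0.06 -0.013 [306.1222 342.8114]
0.06 0.013 [351.0612 318.3184]
0.073 -0.013 [305.597  322.7767]
0.073 0.013 [350.894  298.3203]
```

View pics/t3.png

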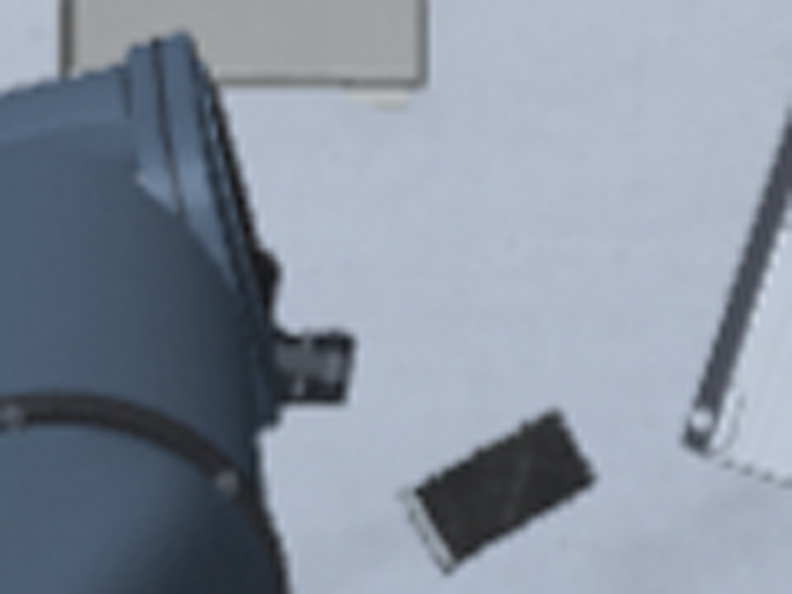

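The top view is blocked by the arm. The scene crop puts the finger tips about 25–35 mm higher than the reading implies, level with the controller's top. I'll reopen and go down 15 mm, which is safe either way because the open tips sit 13 mm back, then close again.

>>> play_rows(increments=[[0,0,0,0,0,0,1],[0,0,0,0,0,0,1],[0,0,0,0,0,0,1],[0,0,0,0,0,0,1],[0,0,0,0,0,0.5,1],[0,0,0,0,0,0.5,1],[0,0,0,0,0,0.5,1],[0,0,0,0,0,0,1]])

```text
time_s: 5.62
ee_pos: [0.5089, 0.0473, 0.0007]
eef_rot: [[0.988, -0.152, -0.001], [-0.152, -0.988, -0.0], [-0.001, 0.0, -1.0]]
ft_force: [-0.6, 0.7, 0.4]
opening: 0.0853
finger_force: 0.0
```

>>> play_rows(increments=[[0,0,0,0,0,0,0.6],[0,0,0,0,0,0,0.5],[0,0,0,0,0,0,0.45],[0,0,0,0,0,0,0.45]], newtons=30)

```text
time_s: 6.12
ee_pos: [0.5095, 0.0474, 0.0015]
eef_rot: [[0.988, -0.153, 0.001], [-0.153, -0.988, 0.0], [0.001, -0.0, -1.0]]
ft_force: [-0.2, -0.1, 5.1]
opening: 0.0474
finger_force: 31.4
```

It gripped at 47 mm opening, but only shallowly, so the reported height reads low by roughly 25 mm. I'll reopen, go deeper while watching the force, and grip again.

>>> play_rows(increments=[[0,0,0,0,0,0,1],[0,0,0,0,0,0,1],[0,0,0,0,0,0,1],[0,0,0,0,0,0,1],[0,0,0,0,0,0.4,1],[0,0,0,0,0,0.4,1],[0,0,0,0,0,0.2,1],[0,0,0,0,0,0,1]])

```text
time_s: 7.12
ee_pos: [0.5091, 0.0474, -0.0091]
eef_rot: [[0.988, -0.152, -0.001], [-0.152, -0.988, -0.0], [-0.0, 0.0, -1.0]]
ft_force: [0.4, -0.6, 0.3]
opening: 0.0854
finger_force: 0.0
```

>>> play_rows(increments=[[0,0,0,0,0,0.4,1],[0,0,0,0,0,0.3,1],[0,0,0,0,0,0,1]])

```text
time_s: 7.5
ee_pos: [0.5091, 0.0473, -0.0161]
eef_rot: [[0.988, -0.152, -0.0], [-0.152, -0.988, -0.0], [-0.0, 0.0, -1.0]]
ft_force: [0.0, -1.4, -0.6]
opening: 0.0851
finger_force: 0.0
```

>>> play_rows(increments=[[0,0,0,0,0,0,0.64],[0,0,0,0,0,0,0.62],[0,0,0,0,0,0,0.62]])

```text
time_s: 7.88
ee_pos: [0.5094, 0.0474, -0.0157]
eef_rot: [[0.988, -0.152, 0.0], [-0.152, -0.988, 0.0], [0.0, -0.0, -1.0]]
ft_force: [0.3, -0.1, 0.1]
opening: 0.0531
finger_force: 0.0
```

The reading is -16 mm with no contact, so the height bias is confirmed. Gripping now.

>>> play_rows(increments=[[0,0,0,0,0,0,0.55],[0,0,0,0,0,0,0.5],[0,0,0,0,0,0,0.4],[0,0,0,0,0,0,0.4]], newtons=40)

```text
time_s: 8.38
ee_pos: [0.5094, 0.0474, -0.0155]
eef_rot: [[0.988, -0.153, 0.0], [-0.153, -0.988, 0.0], [0.0, -0.0, -1.0]]
ft_force: [-1.2, 0.2, 4.4]
opening: 0.0475
finger_force: 40.4
```

>>> play_rows(increments=[[0,0,0,0,0,-1,0.4],[0,0,0,0,0,-2,0.4],[0,0,0,0,0,-3,0.4],[0,0,0,0,0,-4,0.4],[0,0,0,0,0,0,0.4],[0,0,0,0,0,0,0.4]])

```text
time_s: 9.12
ee_pos: [0.5088, 0.0472, 0.0839]
eef_rot: [[0.988, -0.152, -0.0], [-0.152, -0.988, -0.0], [-0.0, 0.0, -1.0]]
ft_force: [0.2, -0.8, -2.5]
opening: 0.0475
finger_force: 42.5
```

```bash
python3 - <<'E'
from h import *
np.set_printoptions(precision=4,suppress=True)
p=state(); print(p["ee_pos"],p["opening"])
save("scene","s4.png",(225,160,325,300),4.2)
a=cv2.imread("pics/s4.png"); save("top","t4.png",(190,180,290,280),5.88); b=cv2.imread("pics/t4.png")
h=np.zeros((588,1008,3),np.uint8); h[:a.shape[0],:a.shape[1]]=a[:588]; h[:b.shape[0],420:1008]=b; cv2.imwrite("pics/st4.png",h[:,:800])
E
```

```text
[0.5088 0.0472 0.0839] 0.04747592902820513
```

View pics/st4.png

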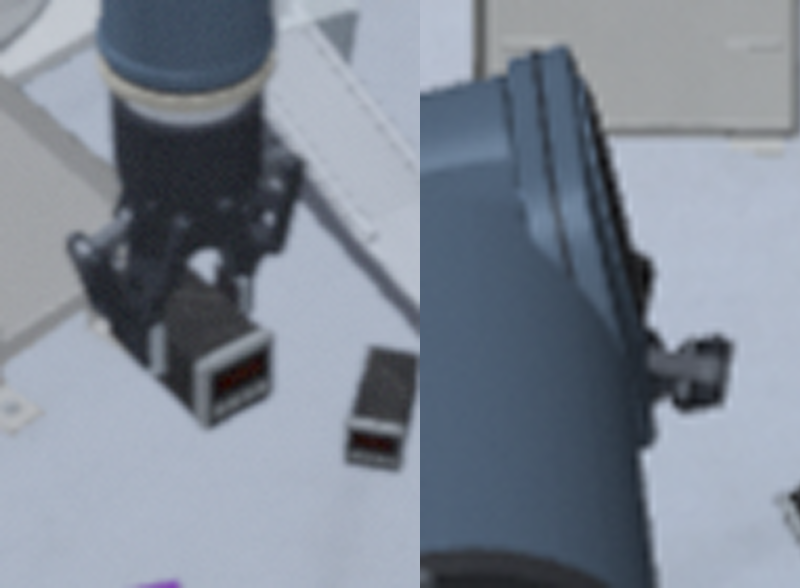

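The controller is held level; its bezel corners are at about (198,362), (272,332), (270,390) and (209,428). I'll work out its centre relative to the reported TCP.

```bash
python3 - <<'E'
from h import *
from scipy.optimize import least_squares
np.set_printoptions(precision=4,suppress=True)
S=lambda u,v:np.array(((u+.5)/4.2-.5+225,(v+.5)/4.2-.5+160))
s=state(); R=pose([0,0,np.radians(-8.8)])[0]
pts=[([-.046,.024,.048],(196,363)),([-.046,-.024,.048],(273,333)),([-.046,-.024,0],(270,392)),([-.046,.024,0],(209,428))]
g=lambda q,z:np.concatenate([proj("scene",R@np.array(X)+[q[0],q[1],z])-S(*uv) for X,uv in pts])
for z in(.09,.0994,.108):
    r=least_squares(g,[.51,.047],args=(z,)); print(z,r.x,r.cost,r.fun*4.2)
# same corners originally
c=[("fl",[-.046,.024,.048],(140,517)),("fr",[-.046,-.024,.048],(197,485)),("fbl",[-.046,.024,0],(145,560)),("fbr",[-.046,-.024,0],(195,525))]
S2=lambda u,v:np.array(((u+.5)/3.7-.5+235,(v+.5)/3.7-.5+140))
r=least_squares(lambda q:np.concatenate([proj("scene",R@np.array(X)+[q[0],q[1],0])-S2(*uv) for _,X,uv in c]),[.51,.047]);print("orig",r.x,r.fun*3.7)
E
```

```text
0.09 [0.523  0.0373] 3.7221190860490356 [ 4.8627  2.9471  0.334  -5.7994  2.0158 -0.2502 -7.3213  2.741 ]
0.0994 [0.5165 0.0443] 4.189674956769251 [ 4.387   2.7584  0.8224 -6.4937  2.473  -0.0998 -7.772   3.4034]
0.108 [0.5105 0.0507] 4.723822231314688 [ 3.9407  2.5809  1.2809 -7.1455  2.9018  0.0409 -8.1944  4.0246]
orig [0.5166 0.046 ] [-1.1146 -3.3716  2.8015 -6.3773 -5.4     4.7524  3.8021  4.6861]
```

>>> play_rows(increments=[[0,0,4.8,0,0,0,0.4],[0,0,4.75,0,0,0,0.4],[0,0,0,1.15,2.88,0,0.4],[0,0,0,1.15,2.88,0,0.4],[0,0,0,1.15,2.88,0,0.4],[0,0,0,1.15,2.88,0,0.4],[0,0,0,1.15,2.88,0,0.4],[0,0,0,1.15,2.88,0,0.4],[0,0,0,1.15,2.88,0,0.4],[0,0,0,1.15,2.88,0,0.4]])

```text
time_s: 10.48
ee_pos: [0.5234, -0.201, 0.0828]
eef_rot: [[0.949, -0.314, -0.002], [-0.314, -0.949, 0.001], [-0.003, -0.0, -1.0]]
ft_force: [0.5, -0.2, -2.4]
opening: 0.0473
finger_force: 42.4
```

>>> play_rows(increments=[[0,0,0,0,0,2,0.4],[0,0,0,0,0,2,0.4],[0,0,0,0,0,2,0.4],[0,0,0,0,0,0,0.4],[0,0,0,0,0,0,0.4]])

```text
time_s: 11.1
ee_pos: [0.5242, -0.2003, 0.0241]
eef_rot: [[0.949, -0.314, -0.001], [-0.314, -0.949, 0.0], [-0.001, 0.0, -1.0]]
ft_force: [0.7, -0.8, -2.1]
opening: 0.0474
finger_force: 42.2
```

```bash
python3 - <<'E'
from h import *
p=state(); print(p["ee_pos"],p["eef_rot"][:,0],p["opening"])
save("scene","s5.png",(265,160,375,260),5.45)
a=cv2.imread("pics/s5.png"); save("top","t5.png",(270,170,350,290),5); b=cv2.imread("pics/t5.png")
h=np.zeros((600,1000,3),np.uint8); h[:a.shape[0],:400]=a[:,100:500]; h[:b.shape[0],400:800]=b; cv2.imwrite("pics/st5.png",h[:,:800])
E
```

```text
[ 0.52418563 -0.20025463  0.02414226] [ 9.49365673e-01 -3.14172664e-01 -5.97440322e-04] 0.047367070923092926
```

View pics/st5.png

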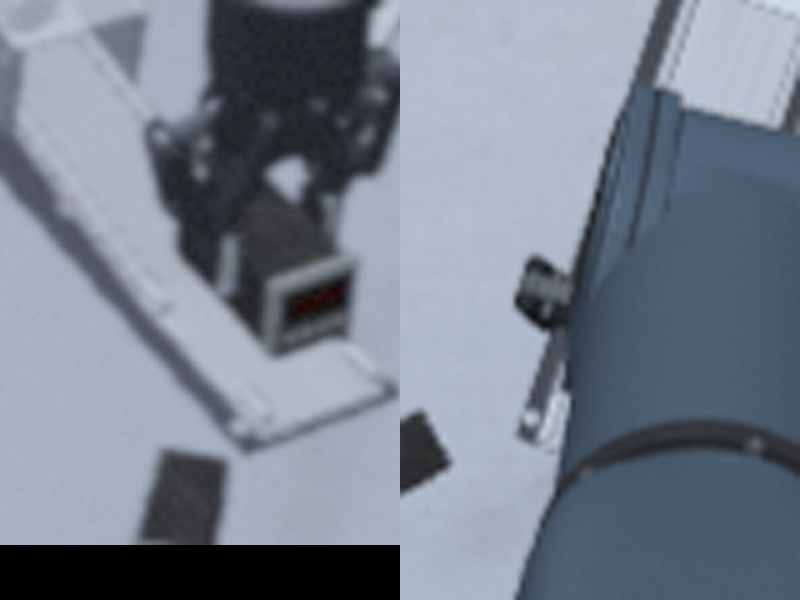

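The scene view shows the held controller over the entry. The bezel corners are at (265,283), (356,258), (275,357) and (350,332). I'll fit that against the dock.

```bash
python3 - <<'E'
from h import *
from scipy.optimize import least_squares
np.set_printoptions(precision=4,suppress=True)
S=lambda u,v:np.array(((u+.5)/5.45-.5+265,(v+.5)/5.45-.5+160))
R,t=pose(np.load("poses.npy")[1])
pts=[([-.046,.024,.048],(365,283)),([-.046,-.024,.048],(456,258)),([-.046,-.024,0],(450,332)),([-.046,.024,0],(375,357))]
for z in(.034,.0396,.045):
    r=least_squares(lambda q:np.concatenate([proj("scene",R@(np.array(X)+[q[0],q[1],z])+t)-S(*uv) for X,uv in pts]),[.062,0]); print(z,r.x,r.fun*5.45)
# dock entry corners in this picture vs model
for X in([0,.046,.002],[0,-.046,.002]): print((proj("scene",R@np.array(X)+t)+.5-[265,160])*5.45-[100,0])
print(R.T@(state()["ee_pos"]-t))
E
```

```text
0.034 [ 0.0716 -0.0042] [ 8.366   1.4415  2.0265 -3.9947 -1.5068 -1.7227 -9.148   4.03  ]
0.0396 [ 0.0664 -0.0001] [ 8.0892  1.2656  2.3674 -4.3886 -1.2419 -1.5679 -9.4715  4.4074]
0.045 [0.0613 0.0038] [ 7.8185  1.0934  2.7008 -4.7741 -0.9829 -1.4167 -9.7879  4.7763]
[244.7118 460.0053]
[402.4361 398.8866]
[0.0594 0.0007 0.0248]
```

It's centred: dock y is about 0 and x about 65 mm. Lowering.

>>> play_rows(increments=[[0,0,0,0,0.05,1,0.4],[0,0,0,0,0,0.9,0.4],[0,0,0,0,0,0.4,0.4],[0,0,0,0,0,0.1,0.4],[0,0,0,0,0,0,0.4]])

```text
time_s: 11.82
ee_pos: [0.5241, -0.2008, 0.0002]
eef_rot: [[0.949, -0.314, -0.0], [-0.314, -0.949, 0.0], [-0.0, 0.0, -1.0]]
ft_force: [0.2, 0.5, -2.6]
opening: 0.047
finger_force: 42.3
```

>>> play_rows(increments=[[0,0,0,0,0,0.1,0.4],[0,0,0,0,0,0.1,0.4],[0,0,0,0,0,0.1,0.4],[0,0,0,0,0,0,0.4]])

```text
time_s: 12.32
ee_pos: [0.524, -0.2007, -0.0029]
eef_rot: [[0.949, -0.314, -0.0], [-0.314, -0.949, 0.0], [-0.0, -0.0, -1.0]]
ft_force: [-1.0, -0.7, -2.9]
opening: 0.0474
finger_force: 42.3
```

>>> play_rows(increments=[[0,0,0,0,0,0.1,0.4],[0,0,0,0,0,0,0.4]])

```text
time_s: 12.58
ee_pos: [0.5242, -0.2008, -0.0035]
eef_rot: [[0.949, -0.314, 0.0], [-0.314, -0.949, -0.0], [0.0, 0.0, -1.0]]
ft_force: [-1.2, 1.6, 2.7]
opening: 0.0473
finger_force: 42.8
```

>>> play_rows(increments=[[0,0,0,0,0,0.1,0.4],[0,0,0,0,0,0,0.4]])

```text
time_s: 12.82
ee_pos: [0.5242, -0.2008, -0.0035]
eef_rot: [[0.949, -0.314, 0.001], [-0.314, -0.949, -0.0], [0.001, 0.0, -1.0]]
ft_force: [-4.5, 2.2, 18.1]
opening: 0.0473
finger_force: 44.6
```

It touched down at exactly the height I worked out. Easing off 1 mm, releasing and rising.

>>> play_rows(increments=[[0,0,0,0,0,-0.1,0.4],[0,0,0,0,0,0,0.65],[0,0,0,0,0,0,0.8],[0,0,0,0,0,0,1],[0,0,0,0,0,0,1],[0,0,0,0,0,0,1],[0,0,0,0,0,-1,1],[0,0,0,0,0,-3,1],[0,0,0,0,0,-4,1],[0,0,0,0,0,0,1]])

```text
time_s: 14.08
ee_pos: [0.5261, -0.2015, 0.0797]
eef_rot: [[0.949, -0.314, 0.006], [-0.314, -0.949, -0.002], [0.006, -0.0, -1.0]]
ft_force: [0.1, 0.2, -0.8]
opening: 0.0849
finger_force: 0.0
```

>>> play_rows(increments=[[0,0,0,-3.5,0,0,0.5],[0,0,0,-3.5,0,0,0],[0,0,0,-3.5,0,0,0],[0,0,0,0,0,4,0],[0,0,0,0,0,3,0],[0,0,0,0,0,1.5,0],[0,0,0,0,0,0,0]])

```text
time_s: 14.95
ee_pos: [0.4234, -0.1674, -0.0098]
eef_rot: [[0.949, -0.314, -0.003], [-0.314, -0.949, 0.001], [-0.003, 0.0, -1.0]]
ft_force: [-1.0, -0.3, 0.5]
opening: 0.0001
finger_force: 0.0
```

>>> play_rows(increments=[[0,0,0,0,0,0.4,0],[0,0,0,0,0,0.4,0],[0,0,0,0,0,0,0]])

```text
time_s: 15.32
ee_pos: [0.4245, -0.1678, -0.0167]
eef_rot: [[0.949, -0.314, 0.0], [-0.314, -0.949, -0.0], [0.0, -0.0, -1.0]]
ft_force: [-0.5, 0.4, 0.2]
opening: 0.0002
finger_force: 0.0
```

>>> play_rows(increments=[[0,0,0,0,0,0.2,0],[0,0,0,0,0,0.2,0]])

```text
time_s: 15.58
ee_pos: [0.4246, -0.1678, -0.0208]
eef_rot: [[0.949, -0.314, 0.0], [-0.314, -0.949, -0.0], [0.0, -0.0, -1.0]]
ft_force: [0.4, 1.0, 0.5]
opening: -0.0001
finger_force: 0.0
```

>>> play_rows(increments=[[0,0,0,0,0,0.2,0],[0,0,0,0,0,0.2,0]])

```text
time_s: 15.82
ee_pos: [0.4244, -0.1678, -0.0249]
eef_rot: [[0.949, -0.314, -0.0], [-0.314, -0.949, 0.0], [-0.0, -0.0, -1.0]]
ft_force: [0.1, 0.4, 0.1]
opening: 0.0004
finger_force: 0.0
```

```bash
python3 - <<'E'
from h import *
from scipy.optimize import least_squares
print(state()["ee_pos"],state()["ft_force"])
save("top","t6.png",(270,165,375,280),5.2);save("scene","s6.png",(265,140,375,260),5)
a=cv2.imread("pics/s6.png");b=cv2.imread("pics/t6.png");a=a[:598,100:500];b=b[:598,:400]
h=np.zeros((600,800,3),np.uint8);h[:a.shape[0],:400]=a;h[:b.shape[0],400:800]=b;cv2.imwrite("pics/st6.png",h)
E
```

```text
[ 0.42438279 -0.16776289 -0.02493635] [0.10542386 0.4155022  0.09504433]
```

>>> play_rows(increments=[[0,0,0,0,0,0.2,0],[0,0,0,0,0,0.1,0]])

```text
time_s: 16.18
ee_pos: [0.4244, -0.1678, -0.0279]
eef_rot: [[0.949, -0.314, -0.0], [-0.314, -0.949, 0.0], [-0.0, -0.0, -1.0]]
ft_force: [-0.2, -0.7, 0.3]
opening: 0.0001
finger_force: 0.0
```

>>> play_rows(increments=[[0,0,0,0,0,0.15,0],[0,0,0,0,0,0.15,0]])

```text
time_s: 16.42
ee_pos: [0.4244, -0.1678, -0.0309]
eef_rot: [[0.949, -0.314, 0.0], [-0.314, -0.949, -0.0], [0.0, -0.0, -1.0]]
ft_force: [-0.2, 0.0, -0.2]
opening: -0.0002
finger_force: 0.0
```

>>> play_rows(increments=[[0,0,0,0,0,0.2,0],[0,0,0,0,0,0.15,0]])

```text
time_s: 16.68
ee_pos: [0.4245, -0.1678, -0.0332]
eef_rot: [[0.949, -0.314, 0.001], [-0.314, -0.949, -0.0], [0.001, 0.0, -1.0]]
ft_force: [-5.8, 3.8, 50.2]
opening: 0.0
finger_force: 25.1
```

>>> play_rows(increments=[[0,0,0,0,0,0.2,0],[0,0,0,0,0,0.15,0]])

```text
time_s: 16.92
ee_pos: [0.4246, -0.1679, -0.0336]
eef_rot: [[0.949, -0.315, 0.003], [-0.315, -0.949, -0.001], [0.003, 0.0, -1.0]]
ft_force: [-15.9, 9.4, 116.9]
opening: 0.0
finger_force: 58.4
```

Contact came at -33 mm, so the height bias is 33 mm. The force reached 117 N, just under the 120 N limit, so I'm backing off at once.

>>> play_rows(increments=[[0,0,0,0,0,-1,0],[0,0,0,0,0,-2,0],[0,0,0,0,0,-0.8,0],[0,0,0,0,0,0,0]])

```text
time_s: 17.42
ee_pos: [0.4247, -0.1679, 0.0004]
eef_rot: [[0.949, -0.314, 0.001], [-0.314, -0.949, -0.0], [0.001, -0.0, -1.0]]
ft_force: [-0.1, 0.6, 0.3]
opening: -0.0001
finger_force: 0.0
```

View pics/st6.png

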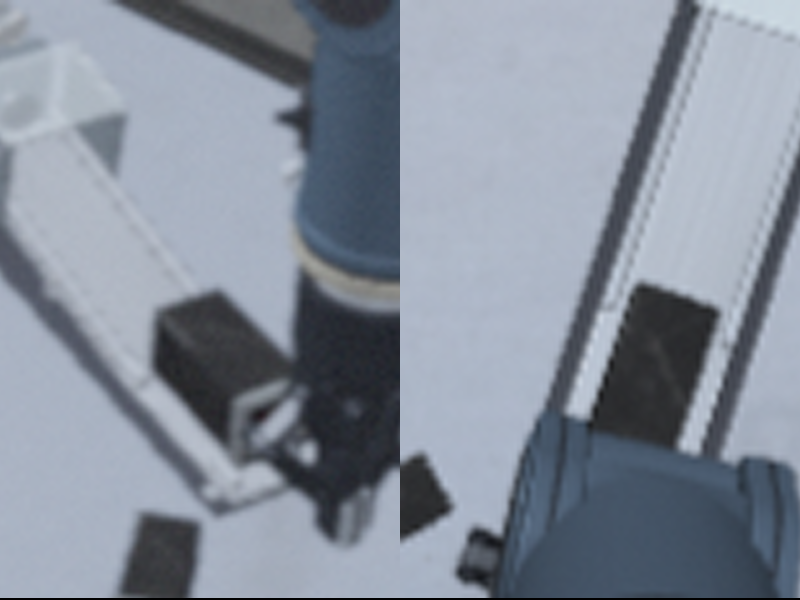

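The last picture shows the controller straight and centred on the entry, released. Its back edge runs (640,285)–(718,305) between the rails, with the tool behind it. I'll tilt the tool 18° so the fingertips lead at about 21 mm above the floor, then approach.

>>> play_rows(increments=[[0,9,0,0,0,0,0],[0,9,0,0,0,0,0],[0,0,0,0.95,0,0.31,0],[0,0,0,0.95,0,0.31,0],[0,0,0,0.95,0,0.31,0],[0,0,0,0.95,0,0.31,0],[0,0,0,0.38,0,0.124,0],[0,0,0,0,0,0,0]])

```text
time_s: 18.42
ee_pos: [0.4552, -0.2098, -0.01]
eef_rot: [[0.944, -0.326, 0.056], [-0.32, -0.943, -0.094], [0.084, 0.071, -0.994]]
ft_force: [-1.0, 0.3, -0.7]
opening: -0.0001
finger_force: 0.0
```

>>> play_rows(increments=[[0,0,0,0.38,0,0.124,0],[0,0,0,0.38,0,0.124,0],[0,0,0,0.38,0,0.124,0],[0,0,0,0.38,0,0.124,0],[0,0,0,0.38,0,0.124,0]])

```text
time_s: 19.05
ee_pos: [0.4625, -0.2136, -0.0133]
eef_rot: [[0.945, -0.325, 0.04], [-0.321, -0.943, -0.094], [0.068, 0.076, -0.995]]
ft_force: [-49.2, 30.5, 95.0]
opening: -0.0003
finger_force: 49.4
```

The tilted pose is out of reach this close to the base, so the arm drifted sideways onto the entry rail. Lifting off now.

>>> play_rows(increments=[[0,0,0,-0.3,0,-0.5,0],[0,0,0,-0.5,0,-2,0],[0,0,0,0,0,-3,0],[0,0,0,0,0,-3,0],[0,0,0,0,0,0,0]])

```text
time_s: 19.68
ee_pos: [0.4623, -0.2063, 0.0713]
eef_rot: [[0.943, -0.327, 0.06], [-0.32, -0.942, -0.096], [0.088, 0.071, -0.994]]
ft_force: [0.3, -0.4, 0.3]
opening: 0.0001
finger_force: 0.0
```

```bash
python3 - <<'E'
from h import *
np.set_printoptions(precision=3,suppress=True)
s=state(); R,t=pose(np.load("poses.npy")[1]); print(s["time_s"],R.T@(s["ee_pos"]-t),"\n",R.T@s["eef_rot"],s["qpos"],s["ft_force"])
for n,z in(("top",.06),):
    c,f=cam(n); im=c["image"]; g=im.max(2)<75; u,v=np.meshgrid(np.arange(560),np.arange(420))
    # dark pixels near channel
    P=np.array([at_z(n,(a,b),z) for a,b in zip(u[g],v[g])]); D=(P-t)@R; m=(abs(D[:,1])<.031)&(D[:,0]>0)&(D[:,0]<.19); print(m.sum())
    Q=D[m]
    for x in np.arange(.01,.14,.01):
        q=Q[abs(Q[:,0]-x)<.005]; print(round(x,3),len(q),q[:,1].min() if len(q) else 0,q[:,1].max() if len(q) else 0)
    print(Q[:,0].max())
E
```

```text
19.675 [ 0.002 -0.025  0.071] 
 [[ 0.996 -0.013  0.087]
 [-0.007 -0.997 -0.072]
 [ 0.088  0.071 -0.994]] [  28.518   26.741  -18.534  121.159   25.436   31.207 -118.38 ] [ 0.336 -0.404  0.348]
285
0.01 1 0.028330500136853738 0.028330500136853738
0.02 0 0 0
0.03 0 0 0
0.04 0 0 0
0.05 2 0.020093243054259444 0.022488776845148394
0.06 26 0.004096496944895484 0.02405323750954807
0.07 53 -0.015945210909170525 0.024004442921571747
0.08 64 -0.018345486580849443 0.023906571168053014
0.09 66 -0.01766400981897385 0.023857493456498888
0.1 63 -0.017842531084481344 0.023808320822647257
0.11 9 -0.013886410534858604 0.020561953636428362
0.12 0 0 0
0.13 0 0 0
0.10615860006718211
```

The controller still stands straight on the entry, with its back end at about 107 mm and y about +3 mm. I'll level the tool to a 5° tilt and recentre it behind the controller while up high.

>>> play_rows(increments=[[4.1,0,0.6,0,0,0,0],[0,0,0,-0.7,-0.9,0,0],[0,0,0,-0.7,-0.9,0,0],[0,0,0,0,-0.9,0,0],[0,0,0,0,0,0,0]])

```text
time_s: 20.35
ee_pos: [0.4576, -0.1742, 0.0683]
eef_rot: [[0.941, -0.328, 0.081], [-0.327, -0.945, -0.027], [0.085, -0.001, -0.996]]
ft_force: [-0.7, 0.8, -0.6]
opening: 0.0001
finger_force: 0.0
```

```bash
cat > st.py <<'E'
from h import *
np.set_printoptions(precision=3,suppress=True)
s=state(); R,t=pose(np.load("poses.npy")[1]); print(s["time_s"],R.T@(s["ee_pos"]-t),"F",R.T@s["ft_force"],"\n",R.T@s["eef_rot"],s["qpos"])
E
python3 st.py
```

```text
20.35 [-0.012  0.004  0.068] F [-0.957  0.532 -0.556] 
 [[ 0.996 -0.014  0.085]
 [-0.014 -1.    -0.   ]
 [ 0.085 -0.001 -0.996]] [  30.897   26.406  -21.977  123.051   21.355   29.013 -116.179]
```

>>> play_rows(increments=[[0,0,0,-0.19,0,2.2,0],[0,0,0,-0.19,0,2.2,0],[0,0,0,-0.2,0,2.3,0],[0,0,0,0,0,0,0],[0,4,0,0,0,0,0],[0,0,0,0,0,0,0]])

```text
time_s: 21.1
ee_pos: [0.4558, -0.1755, 0.0016]
eef_rot: [[0.933, -0.33, 0.144], [-0.326, -0.944, -0.051], [0.153, 0.0, -0.988]]
ft_force: [0.1, -0.6, -0.1]
opening: -0.0003
finger_force: 0.0
```

```bash
python3 st.py
```

```text
21.1 [-0.014  0.003  0.002] F [ 0.33  -0.556 -0.11 ] 
 [[ 0.988 -0.016  0.153]
 [-0.016 -1.    -0.003]
 [ 0.153  0.    -0.988]] [  21.494   31.898   -9.294  130.774   33.052   10.542 -127.49 ]
```

>>> play_rows(increments=[[0,0,-0.9,0.49,0,0.077,0],[0,0,0,0.49,0,0.077,0],[0,0,0,0.49,0,0.077,0],[0,0.5,0,0.49,0,0.08,0],[0,1,0,0.49,0,0.085,0],[0,1,0,0.49,0,0.09,0]])

```text
time_s: 21.85
ee_pos: [0.4846, -0.1852, 0.0006]
eef_rot: [[0.93, -0.317, 0.186], [-0.31, -0.948, -0.064], [0.196, 0.002, -0.981]]
ft_force: [-3.7, 1.1, 1.8]
opening: -0.0002
finger_force: 1.7
```

```bash
python3 st.py
```

```text
21.85 [0.017 0.003 0.001] F [-3.903 -0.084  1.803] 
 [[ 0.981 -0.002  0.196]
 [-0.002 -1.    -0.002]
 [ 0.196  0.002 -0.981]] [  22.807   32.963  -11.007  129.009   44.225    9.931 -137.437]
```

>>> play_rows(increments=[[0,0,0,0.49,0,0.095,0],[0,0,0,0.49,0,0.095,0],[0,0,0,0.49,0,0.095,0],[0,0,0,0.49,0,0.095,0],[0,0,0,0.49,0,0.095,0]])

```text
time_s: 22.48
ee_pos: [0.509, -0.1933, 0.001]
eef_rot: [[0.93, -0.317, 0.186], [-0.31, -0.949, -0.064], [0.197, 0.001, -0.98]]
ft_force: [-1.3, 1.3, -0.4]
opening: 0.0002
finger_force: 0.8
```

```bash
python3 st.py
```

```text
22.475 [0.042 0.003 0.001] F [-1.632  0.828 -0.435] 
 [[ 0.98  -0.002  0.197]
 [-0.002 -1.    -0.002]
 [ 0.197  0.001 -0.98 ]] [  25.331   34.175  -14.509  125.269   42.522   13.428 -135.231]
```

>>> play_rows(increments=[[0,0.7,0,0.49,0,0.1,0],[0,0.7,0,0.49,0,0.105,0],[0,0.7,0,0.49,0,0.11,0],[0,0.7,0,0.49,0,0.115,0],[0,0.7,0,0.485,0,0.12,0],[0,0.7,0,0.485,0,0.125,0],[0,0,0,0.485,0,0.13,0],[0,0,0,0.485,0,0.13,0]])

```text
time_s: 23.48
ee_pos: [0.547, -0.2058, 0.0012]
eef_rot: [[0.914, -0.316, 0.254], [-0.304, -0.949, -0.086], [0.268, 0.001, -0.963]]
ft_force: [-2.0, 1.0, -1.0]
opening: 0.0
finger_force: 0.8
```

```bash
python3 st.py
```

```text
23.475 [0.082 0.003 0.001] F [-2.163  0.326 -1.017] 
 [[ 0.963 -0.002  0.268]
 [-0.001 -1.    -0.002]
 [ 0.268  0.001 -0.963]] [  26.391   35.534  -16.075  123.752   60.097   12.015 -152.084]
```

>>> play_rows(increments=[[0,0,0,0.48,0,0.134,0],[0,0,0,0.48,0,0.134,0],[0,0,0,0.48,0,0.134,0],[0,0,0,0.48,0,0.134,0],[0,0,0,0.48,0,0.134,0],[0,0,0,0.48,0,0.134,0],[0,0,0,0.495,0,0.08,0],[0,0,0,0.495,0,0.056,0]])

```text
time_s: 24.48
ee_pos: [0.5847, -0.2185, 0.0025]
eef_rot: [[0.914, -0.317, 0.254], [-0.305, -0.949, -0.086], [0.268, 0.001, -0.963]]
ft_force: [-0.7, 0.3, -1.6]
opening: -0.0001
finger_force: 0.7
```

```bash
python3 st.py
```

```text
24.475 [0.122 0.002 0.003] F [-0.737  0.099 -1.596] 
 [[ 0.963 -0.002  0.268]
 [-0.001 -1.    -0.002]
 [ 0.268  0.001 -0.963]] [  30.615   37.907  -22.451  117.764   55.244   18.017 -145.841]
```

```bash
cat > bk.py <<'E'
from h import *
R,t=pose(np.load("poses.npy")[1])
c,f=cam("top"); im=c["image"].astype(np.float32).max(2)
for y in(-.012,0,.012):
    s=np.arange(.02,.21,.001); p=np.array([proj("top",R@np.array(ramp(a,y+.003,.048))+t) for a in s],np.float32)
    g=cv2.remap(im,p[None,:,0],p[None,:,1],cv2.INTER_LINEAR)[0]; d=np.diff(g); i=np.argmax(np.where(g[1:]<200,d,0)); print(y,"back s=",round(s[i],4),g[::8].astype(int))
E
python3 bk.py; python3 st.py|head -1
```

```text
-0.012 back s= 0.097 [114  80  49  48  51  53  46  45  48  48 189 208 208 207 213 225 225 224
 225 222 177 206 145 144]
0 back s= 0.097 [ 82 104  49  47  54  48  62  51  48  49 196 209 209 209 215 225 225 225
 225 220 172 222 155 145]
0.012 back s= 0.097 [ 56  47  46  47  49  52  50  53  52  52 190 208 207 207 212 224 225 224
 224 224 214 206 148 144]
24.525 [0.123 0.002 0.003] F [-0.552 -0.123 -0.784]
```

The controller is flat on the ramp and straight, with its back end at s ≈ 97 mm. The plunger appears near s ≈ 180 mm.

>>> play_rows(increments=[[0,0,0,0.5,0,0.056,0],[0,0,0,0.5,0,0.056,0],[0,0,0,0.5,0,0.056,0],[0,0,0,0.5,0,0.056,0],[0,0,0,0.5,0,0.056,0],[0,0,0,0.5,0,0.056,0],[0,0,0,0.5,0,0.056,0],[0,0,0,0.4,0,0.045,0]])

```text
time_s: 25.52
ee_pos: [0.6216, -0.2308, 0.0088]
eef_rot: [[0.914, -0.317, 0.254], [-0.305, -0.949, -0.086], [0.268, 0.001, -0.963]]
ft_force: [-2.3, 1.0, 0.7]
opening: 0.0001
finger_force: 1.2
```

```bash
python3 bk.py; python3 st.py
```

```text
-0.012 back s= 0.129 [119 124 131 127 107 117 105 114 109  53  52  47  47  49 152 226 226 226
 226 224 178 207 147 145]
0 back s= 0.13 [130 128 124 121 118 110 104  84  49  54  47  63  49  48 144 225 226 226
 226 221 173 222 156 146]
0.012 back s= 0.13 [125 122 119 116 106 110  46  46  46  50  52  50  52  51 153 224 225 225
 225 224 215 208 149 144]
25.575 [0.162 0.002 0.009] F [-1.067 -0.236 -1.068] 
 [[ 0.963 -0.002  0.269]
 [-0.002 -1.    -0.002]
 [ 0.269  0.001 -0.963]] [  33.309   39.991  -27.001  111.644   51.179   23.535 -140.253]
```

>>> play_rows(increments=[[0,0,0,0.13,0,0.014,0],[0,0,0,0.13,0,0.014,0],[0,0,0,0.13,0,0.014,0],[0,0,0,0.13,0,0.014,0]])

```text
time_s: 26.08
ee_pos: [0.6263, -0.2324, 0.0097]
eef_rot: [[0.914, -0.317, 0.254], [-0.305, -0.949, -0.086], [0.268, 0.001, -0.963]]
ft_force: [-1.5, 0.9, -0.0]
opening: -0.0001
finger_force: 1.0
```

```bash
cat > pl.py <<'E'
from h import *
np.set_printoptions(precision=4,suppress=True,linewidth=200)
# profile of plunger zone along axis at several heights/y, upper region
R,t=pose(np.load("poses.npy")[1])
for n in("top","scene"):
    c,f=cam(n); im=c["image"].astype(np.float32).mean(2)
    for h in(.026,.039):
        s=np.arange(.14,.2,.002); p=np.array([proj(n,R@np.array(ramp(a,.0,h))+t) for a in s],np.float32)
        print(n,h,cv2.remap(im,p[None,:,0],p[None,:,1],cv2.INTER_LINEAR)[0].astype(int))
E
python3 pl.py; python3 st.py|head -1
```

```text
top 0.026 [168 172 187 206 215 216 217 216 216 217 217 217 217 217 217 217 217 216 203 182 163 162 168 183 202 210 211 207 193 163]
top 0.039 [169 185 203 215 216 217 216 216 217 217 217 216 217 217 217 217 216 204 183 163 162 168 182 201 208 210 206 191 161 137]
scene 0.026 [ 63  61  61  62  63  64  63  69  78  96 124 150 169 184 188 185 180 172 163 161 160 160 159 159 160 162 165 171 178 183]
scene 0.039 [ 56  59  73  89 117 146 168 183 193 191 189 183 176 168 164 160 160 160 160 160 161 163 167 171 175 178 178 176 175 174]
26.175 [0.166 0.002 0.01 ] F [-1.518 -0.662 -0.397]
```

>>> play_rows(increments=[[0,0,0,0.14,0,0.016,0],[0,0,0,0.14,0,0.016,0],[0,0,0,0.14,0,0.016,0],[0,0,0,0.14,0,0.016,0]])

```text
time_s: 26.68
ee_pos: [0.6315, -0.2341, 0.0105]
eef_rot: [[0.914, -0.317, 0.254], [-0.305, -0.949, -0.086], [0.268, 0.001, -0.963]]
ft_force: [-2.1, 0.8, -0.6]
opening: -0.0
finger_force: 1.0
```

```bash
python3 st.py|head -1
```

```text
26.675 [0.171 0.002 0.01 ] F [-2.222  0.056 -0.62 ]
```

>>> play_rows(increments=[[0,0,0,0.14,0,0.016,0],[0,0,0,0.14,0,0.016,0],[0,0,0,0.14,0,0.016,0],[0,0,0,0.14,0,0.016,0]])

```text
time_s: 27.18
ee_pos: [0.6368, -0.2359, 0.0114]
eef_rot: [[0.914, -0.317, 0.254], [-0.305, -0.949, -0.086], [0.268, 0.001, -0.963]]
ft_force: [-1.3, -0.1, -0.3]
opening: 0.0002
finger_force: 1.0
```

>>> play_rows(increments=[[0,0,0,0.14,0,0.016,0],[0,0,0,0.14,0,0.016,0],[0,0,0,0.14,0,0.016,0],[0,0,0,0.14,0,0.016,0]])

```text
time_s: 27.68
ee_pos: [0.6421, -0.2376, 0.0123]
eef_rot: [[0.914, -0.317, 0.254], [-0.305, -0.949, -0.086], [0.268, 0.001, -0.963]]
ft_force: [-1.8, 1.2, -0.3]
opening: 0.0
finger_force: 1.0
```

>>> play_rows(increments=[[0,0,0,0.14,0,0.016,0],[0,0,0,0.14,0,0.016,0],[0,0,0,0.14,0,0.016,0],[0,0,0,0.14,0,0.016,0]])

```text
time_s: 28.18
ee_pos: [0.6473, -0.2394, 0.0132]
eef_rot: [[0.914, -0.317, 0.254], [-0.305, -0.949, -0.086], [0.268, 0.001, -0.963]]
ft_force: [-2.9, -0.3, 0.4]
opening: 0.0003
finger_force: 1.0
```

```bash
python3 pl.py; python3 st.py|head -1
```

```text
top 0.026 [171 170 169 168 168 168 168 168 169 169 168 169 173 185 205 215 217 217 204 183 163 163 169 184 204 211 212 207 193 164]
top 0.039 [170 169 168 168 168 168 168 168 168 168 168 171 184 203 214 217 217 205 184 163 163 169 184 203 209 211 207 192 162 138]
scene 0.026 [112  96  81  66  55  56  59  66  74  88 110 130 145 157 162 165 167 166 166 166 166 165 165 164 163 163 166 171 177 182]
scene 0.039 [ 62  62  72  84 104 126 142 154 163 164 164 164 164 164 163 163 163 162 161 160 160 164 168 172 174 177 177 177 175 174]
28.275 [0.188 0.002 0.013] F [-0.96  -1.187  0.188]
```

>>> play_rows(increments=[[0,0,0,0.14,0,0.016,0],[0,0,0,0.14,0,0.016,0],[0,0,0,0.14,0,0.016,0],[0,0,0,0.14,0,0.016,0]])

```text
time_s: 28.78
ee_pos: [0.6526, -0.2412, 0.014]
eef_rot: [[0.914, -0.317, 0.254], [-0.305, -0.949, -0.086], [0.268, 0.001, -0.963]]
ft_force: [-1.6, 0.5, -1.3]
opening: -0.0003
finger_force: 1.1
```

>>> play_rows(increments=[[0,0,0,0.1,0,0.011,0],[0,0,0,0.1,0,0.011,0],[0,0,0,0.1,0,0.011,0]])

```text
time_s: 29.15
ee_pos: [0.6554, -0.2421, 0.0145]
eef_rot: [[0.914, -0.317, 0.254], [-0.305, -0.949, -0.086], [0.268, 0.001, -0.963]]
ft_force: [-1.6, 0.3, 0.1]
opening: -0.0001
finger_force: 1.0
```

>>> play_rows(increments=[[0,0,0,0.1,0,0.011,0],[0,0,0,0.1,0,0.011,0],[0,0,0,0.1,0,0.011,0]])

```text
time_s: 29.52
ee_pos: [0.6582, -0.243, 0.015]
eef_rot: [[0.914, -0.317, 0.254], [-0.305, -0.949, -0.086], [0.268, 0.001, -0.963]]
ft_force: [-0.7, 1.4, -0.3]
opening: -0.0001
finger_force: 0.9
```

>>> play_rows(increments=[[0,0,0,0.1,0,0.011,0],[0,0,0,0.1,0,0.011,0],[0,0,0,0.1,0,0.011,0]])

```text
time_s: 29.9
ee_pos: [0.6609, -0.244, 0.0154]
eef_rot: [[0.914, -0.317, 0.254], [-0.305, -0.949, -0.086], [0.268, 0.001, -0.963]]
ft_force: [-3.3, 1.0, -0.0]
opening: -0.0004
finger_force: 1.5
```

>>> play_rows(increments=[[0,0,0,0.08,0,0.009,0],[0,0,0,0.08,0,0.009,0]])

```text
time_s: 30.15
ee_pos: [0.6617, -0.2443, 0.0155]
eef_rot: [[0.914, -0.317, 0.253], [-0.305, -0.949, -0.086], [0.267, 0.002, -0.964]]
ft_force: [-6.3, 1.5, 1.7]
opening: -0.0
finger_force: 3.2
```

Stop contact. Pressing further in small steps.

>>> play_rows(increments=[[0,0,0,0.08,0,0.009,0],[0,0,0,0.06,0,0.007,0]])

```text
time_s: 30.4
ee_pos: [0.6623, -0.2446, 0.0155]
eef_rot: [[0.915, -0.317, 0.251], [-0.305, -0.949, -0.086], [0.266, 0.002, -0.964]]
ft_force: [-9.0, 2.8, 3.4]
opening: -0.0003
finger_force: 4.5
```

>>> play_rows(increments=[[0,0,0,0.08,0,0.009,0],[0,0,0,0,0,0,0],[0,0,0,0,0,0,0]])

```text
time_s: 30.78
ee_pos: [0.6627, -0.2448, 0.0156]
eef_rot: [[0.915, -0.317, 0.251], [-0.305, -0.949, -0.086], [0.265, 0.002, -0.964]]
ft_force: [-10.1, 2.9, 4.3]
opening: 0.0001
finger_force: 4.8
```

>>> play_rows(increments=[[0,0,0,0.1,0,0.011,0],[0,0,0,0,0,0,0],[0,0,0,0,0,0,0],[0,0,0,0,0,0,0]])

```text
time_s: 31.28
ee_pos: [0.6632, -0.2449, 0.0157]
eef_rot: [[0.915, -0.317, 0.25], [-0.305, -0.949, -0.086], [0.265, 0.002, -0.964]]
ft_force: [-11.2, 4.1, 6.5]
opening: 0.0001
finger_force: 5.7
```

>>> play_rows(increments=[[0,0,0,0.07,0,0.006,0],[0,0,0,0,0,0,0],[0,0,0,0,0,0,0],[0,0,0,0,0,0,0]])

```text
time_s: 31.78
ee_pos: [0.6635, -0.2451, 0.0157]
eef_rot: [[0.915, -0.317, 0.25], [-0.305, -0.949, -0.086], [0.264, 0.003, -0.965]]
ft_force: [-13.1, 3.7, 6.4]
opening: -0.0
finger_force: 6.4
```

About half stroke: roughly 3.4 mm by position, with about 12 N of push less friction. Easing off slowly.

>>> play_rows(increments=[[0,0,0,-0.03,0,-0.003,0],[0,0,0,-0.03,0,-0.003,0],[0,0,0,-0.03,0,-0.003,0],[0,0,0,-0.03,0,-0.003,0],[0,0,0,-0.03,0,-0.003,0],[0,0,0,-0.03,0,-0.003,0],[0,0,0,-0.03,0,-0.003,0],[0,0,0,-0.03,0,-0.003,0],[0,0,0,-0.03,0,-0.003,0],[0,0,0,-0.03,0,-0.003,0]])

```text
time_s: 33.02
ee_pos: [0.6634, -0.2449, 0.0159]
eef_rot: [[0.914, -0.317, 0.254], [-0.305, -0.948, -0.086], [0.268, 0.001, -0.963]]
ft_force: [-3.8, -0.1, -0.3]
opening: 0.0002
finger_force: 1.6
```

>>> play_rows(increments=[[0,0,0,-0.02,0,-0.002,0],[0,0,0,-0.02,0,-0.002,0],[0,0,0,-0.02,0,-0.002,0],[0,0,0,-0.02,0,-0.002,0],[0,0,0,-0.02,0,-0.002,0],[0,0,0,-0.02,0,-0.002,0],[0,0,0,-0.02,0,-0.002,0],[0,0,0,-0.02,0,-0.002,0],[0,0,0,-0.02,0,-0.002,0],[0,0,0,-0.02,0,-0.002,0]])

```text
time_s: 34.28
ee_pos: [0.6617, -0.2441, 0.0157]
eef_rot: [[0.914, -0.317, 0.254], [-0.305, -0.949, -0.086], [0.268, 0.001, -0.963]]
ft_force: [-0.6, 0.3, -0.7]
opening: 0.0001
finger_force: 0.5
```

>>> play_rows(increments=[[0,0,0,-0.02,0,-0.002,0],[0,0,0,-0.02,0,-0.002,0],[0,0,0,-0.02,0,-0.002,0],[0,0,0,-0.02,0,-0.002,0],[0,0,0,-0.02,0,-0.002,0],[0,0,0,-0.02,0,-0.002,0],[0,0,0,-0.02,0,-0.002,0],[0,0,0,-0.02,0,-0.002,0]])

```text
time_s: 35.28
ee_pos: [0.6599, -0.2436, 0.0153]
eef_rot: [[0.914, -0.317, 0.254], [-0.305, -0.949, -0.086], [0.268, 0.001, -0.963]]
ft_force: [-0.6, 0.1, 0.2]
opening: 0.0001
finger_force: 0.0
```

>>> play_rows(increments=[[0,0,0,-0.1,0,0,0],[0,0,0,-0.3,0,0,0],[0,0,0,-0.5,0,-0.05,0],[0,0,0,-0.8,0,-0.3,0],[0,0,0,-0.8,0,-0.5,0],[0,0,0,0,0,0,0],[0,0,0,0,0,0,0],[0,0,0,0,0,0,0]])

```text
time_s: 36.28
ee_pos: [0.6352, -0.2353, 0.0168]
eef_rot: [[0.914, -0.317, 0.254], [-0.305, -0.949, -0.086], [0.268, 0.001, -0.963]]
ft_force: [-0.4, -0.8, -0.6]
opening: 0.0004
finger_force: 0.0
```

```bash
python3 pl.py; python3 st.py|head -1
```

```text
top 0.026 [169 168 168 168 169 171 172 171 170 169 168 168 167 168 167 167 168 168 168 168 168 167 165 174 192 206 211 207 194 163]
top 0.039 [168 168 168 169 170 172 171 169 168 168 168 168 168 167 167 168 168 167 167 168 167 166 172 191 205 210 206 192 161 137]
scene 0.026 [ 59  58  55  53  53  55  56  60  69  85 108 128 144 157 163 166 167 167 166 166 166 166 166 166 166 166 166 166 168 171]
scene 0.039 [ 58  60  69  82 102 124 142 154 163 165 166 166 165 165 165 165 165 164 164 164 164 165 165 167 170 173 174 175 175 175]
36.375 [0.175 0.002 0.017] F [ 0.342 -0.555  0.738]
```

The tool is clear, and the top-view profile shows no gap between the controller's back and the plunger. Handing in.

```bash
python3 -c "
from workcell import job_done; print(job_done())"
```

```text
the job is handed in; nothing more can be done
None
```

I docked the controller against the sprung stop after pressing it in about 3.4 mm of its 7 mm stroke, eased off, and handed the job in at about 36 s. No verdict came back; that it still touches the stop is judged only from the last camera profile, which shows no gap, and two tool contacts with the worktop and entry rail on the way reached 117 N and about 110 N at the wrist (limit 120 N).

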